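# Hang the right ring holder on the drop-flap hook

## Task

Hang a ring holder on the counter's double hook: the nickel gauge set if the black mandrel stands on the brass plate, the tortoiseshell box if the green cone does. Swing the brass toggle fully over to raise the flap level, slide that holder onto the flap until the hook is through its handle, then swing the toggle fully back so that the flap drops and the holder is left hanging still. Leave the other holder, the mandrel and the cone where they are.

Things in the scene. Friction and masses are not known exactly. Their poses are not given: they have to be found in the camera images.
- counter: Fixed teak counter, x -110 to +80, y +-250 mm, top 85 mm above the table. Origin: on the table below the middle of its flap opening (x +-62, y +-77 mm); x away from the robot, y left. A 12 mm high fence runs along the back of the top, front face at x = +62: a holder pushed flat against it has its centre at x = +30, close to the hook's line.
- flap (a joint): Wooden flap in the counter's opening, 118 (x) by 148 mm (y), hinged along its edge nearest the robot (x = -60 mm, at the counter's top). rad: 0 = dropped, far end about 67 mm down; 0.6 = raised, level, 1 mm below the top. Linked to the toggle: flap = 0.5 x toggle.
- toggle (a joint): Brass lever in front of the flap, 8 mm rod with a 14 mm ball, pivot at x -88, y 0, z 89 mm in the counter's frame. Swings sideways (counter's y-z plane), stays where left, takes about 5 N at the ball. rad: 0 = leaning 0.6 rad to -y (robot's right), flap dropped; 1.2 = leaning 0.6 rad to +y (left), flap raised.
- toggle_tip (a point): Centre of the ball at the end of the toggle, 58 mm from its pivot.
- hook: Fixed brass double hook of 8 mm rod over the flap. Origin: middle of its cross bar, 50 mm above the counter top, x +26, y 0 in the counter's frame, same axes. The bar runs along y; its ends at y = +-50 mm turn up, tops 11 mm above the bar's centre line. A stem runs 46 mm level to +x, then down. Holders slide in along y from either side; a handle 10 to 44 mm from the middle is well on.
- hook_left (a point): Top of the hook's upturned left end (y = +50 mm); the arch of a holder standing on the counter top or raised flap passes about 10 mm above it. A handle rests on the bar once the holder has sunk about 17 mm.
- hook_right (a point): Top of the hook's upturned right end (y = -50 mm), as hook_left.
- nickel_set: Nickel gauge ring set: silvery, with four gauge rings on top, silvery handle. Block 64 (x) by 60 (y) by 32 mm high, 0.2 kg; upright arched handle of 6 mm rod in its x-z plane at mid-y, legs at x = +-27 mm, opening 48 mm wide, arch underside 71 mm up at the middle, 59 at the sides, 77 mm overall. Origin: centre of the underside. Stands on the counter to one side of the flap.
- nickel_set_grip (a point): Underside of the arch of the nickel set's handle, at its middle.
- tortoise_box: Tortoiseshell ring box: orange-brown with dark spots, brass handle. Block 64 (x) by 60 (y) by 32 mm high, 0.2 kg; upright arched handle of 6 mm rod in its x-z plane at mid-y, legs at x = +-27 mm, opening 48 mm wide, arch underside 71 mm up at the middle, 59 at the sides, 77 mm overall. Origin: centre of the underside. Stands on the counter to one side of the flap.
- tortoise_box_grip (a point): Underside of the arch of the tortoiseshell box's handle, at its middle.
- mandrel: Black steel ring mandrel, a slim tapered rod standing upright on a 64 mm round foot, 150 mm tall. Origin: centre of its underside.
- cone: Jade-green glass ring cone, 68 mm across at the foot, 105 mm tall. Origin: centre of its underside.
- brass_plate: Flat round brass plate on the table, 90 mm across, 4 mm thick. Either the mandrel or the cone stands on it; the other stands on a white marble plate of the same size on the other side of the table. Origin: centre of its underside.
Things that resemble listed ones, but are neither listed nor needed, are in the scene too. Of the things that look like the mandrel, take the one that is nearest to the robot's base at the start. Of the things that look like the tortoise_box, the middle-sized one is meant.

How it is judged:
By the outcome, as a careful person would: the job done as asked, in the order asked, and still so for the second after the job is handed in, with the robot touching nothing.
It also fails if it takes over 72 s, if anything falls off the work surface, if the arm or the gripper's body presses on something with over 40 N, if the wrist force passes 120 N, or if a joint passes its speed limit or range.

## Robot

A 6-joint arm with a two-finger parallel gripper is mounted at the origin on the work surface. World frame = base frame: x ahead of the robot, y to its left, z up, the work surface at z = 0. Lengths are in m, angles in rad, forces in N, time in s.
With the tool pointing down it reaches from about 0.3 to 0.875 m from the base axis. Payload 6.4 kg.
Tool frame: the origin (TCP) lies at the very end of the fingers, on their centre line; the grasp point (between the pads) lies pinch_z behind it (pinch_z is the distance from the TCP to the grasp point, in m); z points along the fingers, y is the line along which they close (so a half turn about z gives the same grasp; the last joint's range is limited). The gripper opens to 85 mm and grips with 20 to 120 N. Pads are 22 mm wide; open, the fingers measure 114 mm over their backs; the gripper's body (76 mm by 85 mm) begins 54 mm behind the grasp point. The pads swing forward as they close: fully open they stand 13 mm farther back than shut.
Start: joints at [0.97, 0.181, 1.607, -0, 1.354, -0.206], TCP at [0.221, 0.531, 0.231] pointing down, gripper open.
Joint ranges: [-2.99, 2.99], [-0.89, 2.07], [0.3, 2.58], [-1.14, 4.28], [0, 2.63], [-3.12, 3.12]. Speed limits (rad/s): [2.57, 2.57, 3.01, 3.14, 3.14, 3.14].

## Interface

Orientations are given as a unit quaternion [x, y, z, w].
In Python, from plant import * gives the robot as it stands. The module is installed in compiled form; this text tells all that it offers.
- The arm moves only by the shell command python3 -m jog 'ROWS'. ROWS is JSON, a list of rows, each an object with "claw": the closure, from -1 (fully open) to 1 (shut); "dp": the shift along the world's x, y, z in m, a list of three; "rotation": the turn, a rotation vector about the world's x, y, z in degrees, a list of three. In form: [{"claw": claw, "dp": [x, y, z], "rotation": [rx, ry, rz]}, ...]. A call has 1 to 20 rows; each row shifts and turns the commanded pose from where the row before left it; what a row does not reach is not made up. A row lasts 1/10 s, in which the tool goes at most 50 mm and 8.59 degrees, less where a joint would pass 70% of its speed; a pose out of reach is approached as far as the arm can. A call with a gripper value outside its range is refused whole. The fingers move at their own pace and stop on an object; the grip force is fixed at half the most. Time passes only in rows, so rows that do not move let the fingers close. It gives the time, the measured TCP pose, the force, the opening and the grip force at its end, in the units of the state.
- get_state(): the state, without advancing time (a new reading comes with each control period).
- grab_frame(name): name is "scene" or "side" or "wrist"; returns (picture, depth): 420x560x3 uint8, red, green, blue; 420x560 float32, m along the optical axis (not along the pixel's ray), 0 where there is no reading.
- camera_info(name): a dict with "vfov" (degrees; the focal length in pixels is half the picture's height over the tangent of half this angle, whatever the lens; pixels are square), "cx", "cy" (the principal point, pixels), "distortion" ([k1, k2, p1, p2, k3] as OpenCV has them; the pictures are not rectified), "R" (3x3) and "t" (3): a world point X has camera coordinates R X + t. Camera axes: x right, y down, z forward; pixel columns grow to the right and rows downward; lengths in m; the calibration is good to about 2 mm. A picture is of the moment at which its call begins: read the wrist's pose just before it. camera_info takes no time and is no camera call; for the wrist camera it gives the pose at the moment of the call.
- sign_off(): hands the job in; it is judged then, once.
The state is a dict: "time_s": time; "q": joint angles; "joint_vel": joint speeds; "tau": joint torques, N m; "position": TCP position; "tool_rot": TCP orientation; "contact_force": force on the tool from outside, world axes, zero at the start; "torque": the same for the moment, N m; "gripper_width": finger opening in m; "gripper_force": force on a finger pad.
Only numpy, scipy, OpenCV 4.12 (cv2) and the standard library are available. Lean on these libraries where they do the work, as an engineer would, in place of code of your own. Each camera call takes 0.05 s, during which the arm holds its last target. There are 200 camera calls.

## Working session

There is one attempt and no reset: what is moved stays moved. The work goes in short steps, Python scripts to look and compute and a shell command to move; the robot and the scene stay as the last step left them, time stands still between calls to the robot, and variables do not carry over. Pictures are saved under pics/ and viewed, at most 10 in all, crops included, and the job is handed in when it is done.

```bash
mkdir -p pics
cat > h.py <<'E'
from plant import *
import numpy as np, cv2
def K(n):
    c=camera_info(n); f=210/np.tan(np.radians(c["vfov"])/2)
    return c,np.array([[f,0,c["cx"]],[0,f,c["cy"]],[0,0,1.]]),np.array(c["distortion"],float)
def snap(n,tag):
    c=camera_info(n); im,d=grab_frame(n); cv2.imwrite(f"pics/{tag}.png",im[:,:,::-1]); 
    np.savez(f"pics/{tag}.npz",im=im,d=d,R=c["R"],t=c["t"]); return im,d
def world(n,tag,pts):
    z=np.load(f"pics/{tag}.npz"); c,k,dist=K(n); R=z["R"];t=z["t"]; out=[]
    for (u,v) in pts:
        p=cv2.undistortPoints(np.array([[[u,v]]],float),k,dist)[0,0]
        a=z["d"][max(0,int(v)-1):int(v)+2,max(0,int(u)-1):int(u)+2]; a=a[a>0]; d=np.median(a) if a.size else np.nan
        out.append(R.T@(d*np.array([p[0],p[1],1])-t))
    return np.array(out)
def ray(n,tag,u,v):
    z=np.load(f"pics/{tag}.npz"); c,k,dist=K(n); R=z["R"];t=z["t"]
    p=cv2.undistortPoints(np.array([[[u,v]]],float),k,dist)[0,0]
    d=R.T@np.array([p[0],p[1],1]); return -R.T@t,d/np.linalg.norm(d)
def onz(n,tag,u,v,zz):
    o,d=ray(n,tag,u,v); return o+d*(zz-o[2])/d[2]
def tri(r):
    A=sum(np.eye(3)-np.outer(d,d) for o,d in r); b=sum((np.eye(3)-np.outer(d,d))@o for o,d in r); p=np.linalg.solve(A,b)
    return p,[np.linalg.norm(np.cross(p-o,d)) for o,d in r]
def cloud(n,tag):
    z=np.load(f"pics/{tag}.npz"); c,k,dist=K(n); d=z["d"]; v,u=np.mgrid[0:420,0:560]
    p=cv2.undistortPoints(np.stack([u,v],-1).reshape(-1,1,2).astype(float),k,dist)[:,0]
    X=(np.c_[p,np.ones(len(p))]*d.reshape(-1,1)-z["t"])@z["R"]; X[d.ravel()==0]=np.nan; return X.reshape(420,560,3)
E
python3 - <<'E'
from h import *
a,_=snap("scene","scene0"); b,_=snap("side","side0")
print({k:v for k,v in get_state().items() if k in("time_s","position","tool_rot","gripper_width")})
for n in("scene","side"): print(camera_info(n))
E
```

```text
{'time_s': 0.1, 'position': array([0.22084839, 0.53034328, 0.23046284]), 'tool_rot': array([ 1.96119654e-01,  9.80579635e-01, -7.46259977e-04, -3.22480441e-04]), 'gripper_width': 0.08564684741651041}
{'vfov': 53.145152663381225, 'cx': 282.9133405364292, 'cy': 211.15321070048728, 'distortion': array([-0.08180911,  0.        ,  0.        ,  0.        ,  0.        ]), 'R': array([[-0.81348276,  0.58155057, -0.00668823],
       [ 0.45953834,  0.63567642, -0.62027413],
       [-0.35646923, -0.50765581, -0.78435659]]), 't': array([ 0.50755769, -0.20599002,  1.33467631])}
{'vfov': 44.71170387260091, 'cx': 281.5053278403214, 'cy': 205.3613578645695, 'distortion': array([-0.07112257,  0.        ,  0.        ,  0.        ,  0.        ]), 'R': array([[ 0.81813072, -0.5746704 ,  0.02039738],
       [-0.28544461, -0.43665533, -0.8531433 ],
       [ 0.49918283,  0.69216042, -0.52127771]]), 't': array([-0.50880127,  0.29494762,  1.00763232])}
```

View pics/scene0.png

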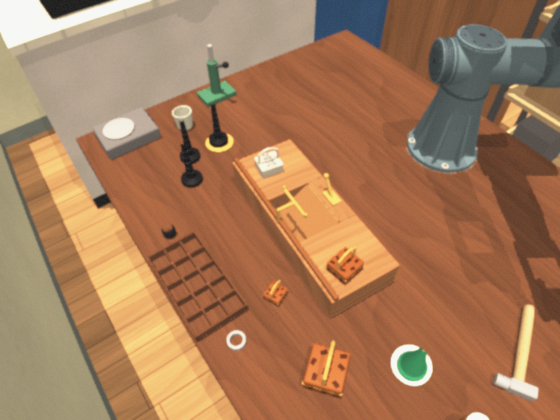

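View pics/side0.png

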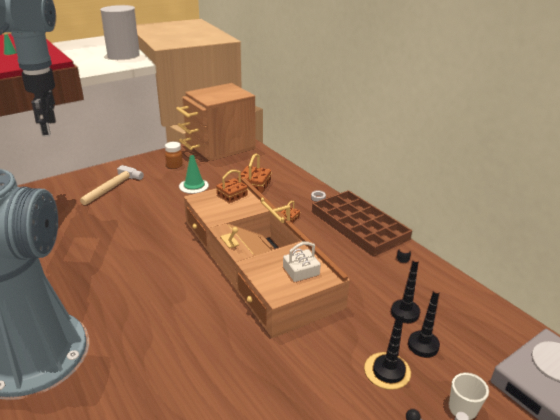

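Scene: three black mandrels, at (218,140) on the brass plate and at (190,155) and (192,178) on bare wood. The jade cone is on the white plate at (412,362). The nickel set is at (270,162) on the counter's right end, with a tortoiseshell box at (345,263) and small and large look-alikes at (276,292) and (327,368). Next I measure the mandrel distances and the counter pose, and confirm in a crop.

Run:
```python
from h import *
for n,tag,pts in (("scene","scene0",[(218,143),(190,162),(192,183),(412,362),(233,143),(270,165)]),("side","side0",[(388,372),(405,312),(424,345),(194,182)])):
    P=world(n,tag,pts); print(n); print(np.c_[P,np.hypot(P[:,0],P[:,1])].round(3))
for n in("scene","side"):
    X=cloud(n,n+"0"); z=X[...,2]; 
    im=np.load(f"pics/{n}0.npz")["im"]
    m=(np.abs(z-0.085)<0.006)&(np.hypot(X[...,0],X[...,1])>.25)&(np.hypot(X[...,0],X[...,1])<.9)
    nl,lab,st,_=cv2.connectedComponentsWithStats(m.astype(np.uint8)); i=1+np.argsort(-st[1:,4])[:2]; print(st[i])
    P=X[np.isin(lab,i)]; print(n,"z",np.median(P[:,2]))
    (c,s,a)=cv2.minAreaRect(P[:,:2].astype(np.float32)); print(c,s,a)
a=cv2.imread("pics/scene0.png")[60:320,150:400]; b=cv2.imread("pics/side0.png")[200:400,180:450]
a=cv2.resize(a,None,fx=2.3,fy=2.3,interpolation=cv2.INTER_CUBIC); 
cv2.imwrite("pics/c1.png",a); cv2.imwrite("pics/c2.png",cv2.resize(b,None,fx=2.9,fy=2.9,interpolation=cv2.INTER_CUBIC))
```

```text
scene
[[ 0.579 -0.416  0.019  0.713]
 [ 0.71  -0.334  0.078  0.785]
 [ 0.726 -0.316  0.015  0.791]
 [ 0.607  0.435  0.062  0.747]
 [ 0.532 -0.405  0.001  0.669]
 [ 0.554 -0.157  0.117  0.575]]
side
[[ 0.552 -0.451  0.021  0.713]
 [ 0.704 -0.352  0.018  0.787]
 [ 0.664 -0.442  0.018  0.798]
 [ 0.58   0.41   0.026  0.711]]
[[ 233  140  167  164 7325]
 [ 459    1   62   25  170]]
scene z 0.08510345751514896
(-0.004835069179534912, -0.23123180866241455) (1.5974727869033813, 0.5273849368095398) 22.896902084350586
[[ 184  186  166  125 6180]
 [ 296  245   16    8   63]]
side z 0.084394019556242
(0.5455978512763977, -0.0005753040313720703) (0.5048788189888, 0.191690593957901) 84.70777130126953
```

View pics/c1.png

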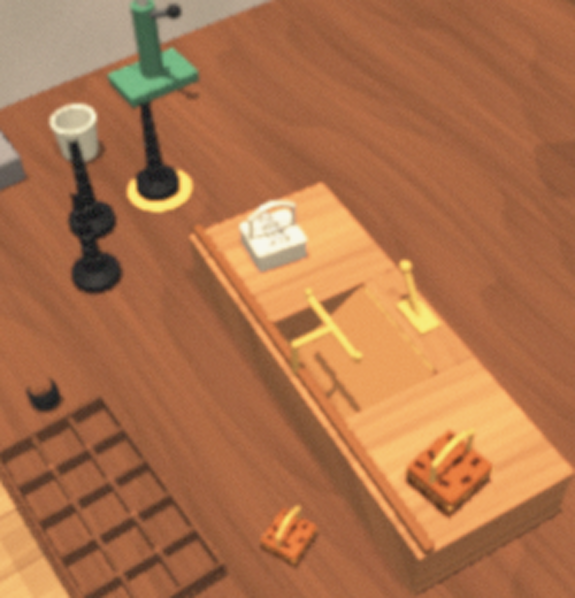

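View pics/c2.png

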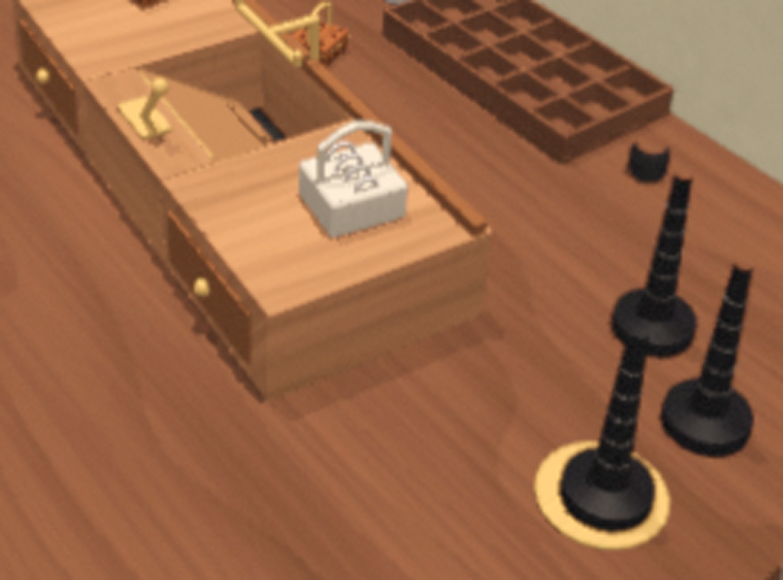

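The enlarged crops confirm it: the mandrel on the brass plate, crop1 (155,180), is the nearest to the base at 0.713 m against 0.785 m and 0.79 m. So the nickel set at crop1 (273,240) is the one to hang. Now the precise poses.

Run:
```python
from h import *
S=lambda u,v:ray("scene","scene0",150+u/2.3,60+v/2.3)
D=lambda u,v:ray("side","side0",180+u/2.9,200+v/2.9)
T={}
for nm,a,b in (("ball",(407,267),(160,85)),("hookL",(358,352),(240,5)),("hookR",(310,293),(297,57)),("arch",(275,207),(354,126))):
    p,e=tri([S(*a),D(*b)]); T[nm]=p; print(nm,p.round(4),np.round(e,4))
X=cloud("side","side0"); P=X.reshape(-1,3); Q=cloud("scene","scene0").reshape(-1,3)
for nm,A in(("side",P),("scene",Q)):
    m=(abs(A[:,2]-.0845)<.004)&(A[:,0]>.38)&(A[:,0]<.72)&(abs(A[:,1])<.3)
    c,s,a=cv2.minAreaRect(A[m][:,:2].astype(np.float32)); print(nm,"top",c,s,a)
    y=T["hookL"][:2]-T["hookR"][:2]
    th=np.radians(-5.3); x=np.array([np.cos(th),np.sin(th)])
    m=(abs(A[:,2]-.117)<.004)&(np.linalg.norm(A[:,:2]-T["arch"][:2],axis=1)<.06)
    c,s,a=cv2.minAreaRect(A[m][:,:2].astype(np.float32)); print(nm,"nickel top",c,s,a,m.sum(),np.median(A[m][:,2]))
    m=(A[:,2]>.135)&(A[:,2]<.175)&(np.linalg.norm(A[:,:2]-T["arch"][:2],axis=1)<.05)
    v=cv2.fitLine(A[m][:,:2].astype(np.float32),cv2.DIST_HUBER,0,.01,.01).ravel(); print(nm,"handle",m.sum(),A[m].mean(0).round(4),np.degrees(np.arctan2(v[1],v[0])),A[m][:,2].max())
print("hook yaw",np.degrees(np.arctan2(*(T["hookL"]-T["hookR"])[:2]))*-1)
```

```text
ball [ 0.4709 -0.0233  0.1369] [0.0025 0.0025]
hookL [0.5884 0.0411 0.1385] [0.002 0.002]
hookR [ 0.5814 -0.0532  0.1395] [0.0019 0.0019]
arch [ 0.5465 -0.1722  0.1564] [0.003 0.003]
side top (0.5448690056800842, -0.00023892521858215332) (0.5045087933540344, 0.19116808474063873) 84.94342041015625
side nickel top (0.546536922454834, -0.17675334215164185) (0.061873048543930054, 0.06490374356508255) 80.56433868408203 440 0.11626951969545357
side handle 100 [ 0.5437 -0.1769  0.1519] -9.23783 0.16279823609709856
scene top (0.5477238893508911, 0.0008342266082763672) (0.502057671546936, 0.1936052441596985) 84.8249740600586
scene nickel top (0.5492641925811768, -0.17393165826797485) (0.06063472479581833, 0.06422000378370285) 79.87496185302734 308 0.11671677891806284
scene handle 63 [ 0.5528 -0.1744  0.1523] -11.807576 0.1652720019343846
hook yaw -4.257728986379544
```

```bash
python3 -c "
import plant;print([a for a in dir(plant) if a[0]!='_'], getattr(plant,'pinch_z',None))"; python3 -m jog '[{"claw":1,"dp":[0.0123,-0.0295,0],"rotation":[0,0,0.875]},{"claw":1,"dp":[0.0123,-0.0295,0],"rotation":[0,0,0.875]},{"claw":1,"dp":[0.0123,-0.0295,0],"rotation":[0,0,0.875]},{"claw":1,"dp":[0.0123,-0.0295,0],"rotation":[0,0,0.875]},{"claw":1,"dp":[0.0123,-0.0295,0],"rotation":[0,0,0.875]},{"claw":1,"dp":[0.0123,-0.0295,0],"rotation":[0,0,0.875]},{"claw":1,"dp":[0.0123,-0.0295,0],"rotation":[0,0,0.875]},{"claw":1,"dp":[0.0123,-0.0295,0],"rotation":[0,0,0.875]},{"claw":1,"dp":[0.0123,-0.0295,0],"rotation":[0,0,0.875]},{"claw":1,"dp":[0.0123,-0.0295,0],"rotation":[0,0,0.875]},{"claw":1,"dp":[0.0123,-0.0295,0],"rotation":[0,0,0.875]},{"claw":1,"dp":[0.0123,-0.0295,0],"rotation":[0,0,0.875]},{"claw":1,"dp":[0.0123,-0.0295,0],"rotation":[0,0,0.875]},{"claw":1,"dp":[0.0123,-0.0295,0],"rotation":[0,0,0.875]},{"claw":1,"dp":[0.0123,-0.0295,0],"rotation":[0,0,0.875]},{"claw":1,"dp":[0.0123,-0.0295,0],"rotation":[0,0,0.875]},{"claw":1,"dp":[0.0123,-0.0295,0],"rotation":[0,0,0.875]},{"claw":1,"dp":[0.0123,-0.0295,0],"rotation":[0,0,0.875]},{"claw":1,"dp":[0.0123,-0.0295,0],"rotation":[0,0,0.875]},{"claw":1,"dp":[0.0123,-0.0295,0],"rotation":[0,0,0.875]}]'
```

```text
['Unreachable', 'camera_info', 'get_state', 'grab_frame', 'pinch_z', 'sign_off'] 0.0187
time_s: 2.1
position: [0.4672, -0.0605, 0.231]
tool_rot: [0.044, 0.999, 0.0, -0.0]
contact_force: [1.2, -0.4, -0.4]
gripper_width: 0.0
gripper_force: 0.0
```

```bash
python3 -m jog '[{"claw":1,"dp":[0,0,-0.03],"rotation":[0,0,0]},{"claw":1,"dp":[0,0,-0.03],"rotation":[0,0,0]},{"claw":1,"dp":[0,0,-0.03],"rotation":[0,0,0]},{"claw":1,"dp":[0,0,-0.016],"rotation":[0,0,0]},{"claw":1,"dp":[0,0,0],"rotation":[0,0,0]}]' && python3 -m jog '[{"claw":1,"dp":[0.00044,0.005,0],"rotation":[0,0,0]},{"claw":1,"dp":[0.00044,0.005,0],"rotation":[0,0,0]},{"claw":1,"dp":[0.00044,0.005,0],"rotation":[0,0,0]},{"claw":1,"dp":[0.00044,0.005,0],"rotation":[0,0,0]},{"claw":1,"dp":[0.00044,0.005,0],"rotation":[0,0,0]},{"claw":1,"dp":[0.00044,0.005,0],"rotation":[0,0,0]},{"claw":1,"dp":[0.00044,0.005,0],"rotation":[0,0,0]},{"claw":1,"dp":[0.00044,0.005,0],"rotation":[0,0,0]},{"claw":1,"dp":[0.00044,0.005,0],"rotation":[0,0,0]},{"claw":1,"dp":[0.00044,0.005,0],"rotation":[0,0,0]},{"claw":1,"dp":[0.00044,0.005,0],"rotation":[0,0,0]},{"claw":1,"dp":[0.00044,0.005,0],"rotation":[0,0,0]},{"claw":1,"dp":[0.00044,0.005,0],"rotation":[0,0,0]}]'
python3 - <<'E'
from h import *
snap("scene","scene1")
E
```

```text
time_s: 2.6
position: [0.4648, -0.0584, 0.1225]
tool_rot: [0.045, 0.999, 0.001, -0.003]
contact_force: [-0.3, -0.8, 0.2]
gripper_width: 0.0004
gripper_force: 0.0
time_s: 3.9
position: [0.4748, 0.0047, 0.1271]
tool_rot: [0.044, 0.999, -0.002, 0.002]
contact_force: [3.7, -7.3, -4.2]
gripper_width: -0.0004
gripper_force: 3.4
```

```bash
python3 -m jog '[{"claw":1,"dp":[0.0002,0.0025,0],"rotation":[0,0,0]},{"claw":1,"dp":[0.0002,0.0025,0],"rotation":[0,0,0]},{"claw":1,"dp":[0.0002,0.0025,0],"rotation":[0,0,0]}]' && python3 -m jog '[{"claw":1,"dp":[0.0002,0.002,0],"rotation":[0,0,0]},{"claw":1,"dp":[0.0002,0.002,0],"rotation":[0,0,0]}]'
python3 - <<'E'
from h import *
a,_=snap("scene","scene2"); b,_=snap("side","side2")
X=cloud("scene","scene2").reshape(-1,3); 
o=np.array([.5605,-.0015]); th=np.radians(-5.1); R=np.array([[np.cos(th),-np.sin(th)],[np.sin(th),np.cos(th)]])
C=(X[:,:2]-o)@R
for x0 in (-45,-30,-10,10,30,50):
    m=(abs(C[:,0]-x0/1e3)<.006)&(abs(C[:,1]-.045)<.022); print(x0,np.nanmedian(X[m,2]).round(4),m.sum())
cv2.imwrite("pics/c3.png",np.hstack([cv2.resize(a[120:290,220:400],None,fx=2.1,fy=2.1),cv2.resize(b[180:350,180:350],None,fx=2.1,fy=2.1)])[:,:,::-1])
E
```

```text
time_s: 4.25
position: [0.4743, 0.0121, 0.126]
tool_rot: [0.044, 0.999, -0.002, 0.001]
contact_force: [1.3, -8.4, -4.9]
gripper_width: 0.0001
gripper_force: 4.0
time_s: 4.45
position: [0.4741, 0.0159, 0.1256]
tool_rot: [0.044, 0.999, -0.002, 0.0]
contact_force: [0.2, -8.5, -5.8]
gripper_width: -0.0002
gripper_force: 4.4
-45 0.4514 368
-30 0.0827 69
-10 0.0817 72
10 0.0811 65
30 0.0814 116
50 0.0795 69
```

View pics/c3.png

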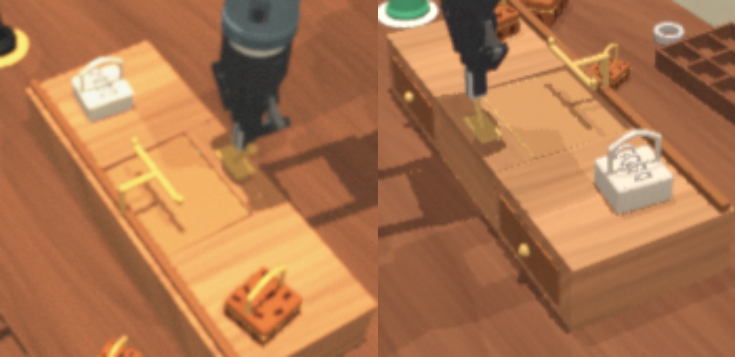

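The flap is nearly level: about 0.04 rad is left, with the far end at 80 mm against 84. The nickel set has not moved, at left-panel (103,95). I keep pushing until the force rises at the stop.

```bash
python3 -m jog '[{"claw":1,"dp":[0.0002,0.002,0],"rotation":[0,0,0]},{"claw":1,"dp":[0.0002,0.002,0],"rotation":[0,0,0]}]' && python3 -m jog '[{"claw":1,"dp":[0.0002,0.002,0],"rotation":[0,0,0]},{"claw":1,"dp":[0,0,0],"rotation":[0,0,0]}]'
```

```text
time_s: 4.75
position: [0.4741, 0.0197, 0.1253]
tool_rot: [0.044, 0.999, -0.002, 0.0]
contact_force: [-0.0, -9.8, -6.2]
gripper_width: 0.0002
gripper_force: 4.9
time_s: 4.95
position: [0.4742, 0.0208, 0.1254]
tool_rot: [0.044, 0.999, -0.003, -0.0]
contact_force: [-1.2, -14.6, -4.4]
gripper_width: -0.0004
gripper_force: 7.1
```

```bash
python3 -m jog '[{"claw":1,"dp":[0.0002,0.002,0],"rotation":[0,0,0]},{"claw":1,"dp":[0,0,0],"rotation":[0,0,0]}]' && python3 -m jog '[{"claw":1,"dp":[0,-0.01,0],"rotation":[0,0,0]},{"claw":1,"dp":[0,-0.02,0.02],"rotation":[0,0,0]},{"claw":1,"dp":[0,-0.02,0.03],"rotation":[0,0,0]},{"claw":0,"dp":[0,-0.02,0.03],"rotation":[0,0,0]},{"claw":-1,"dp":[0.01,-0.03,0.03],"rotation":[0,0,-1]},{"claw":-1,"dp":[0.015,-0.035,0],"rotation":[0,0,-1]},{"claw":-1,"dp":[0.02,-0.035,0],"rotation":[0,0,-1]},{"claw":-1,"dp":[0.025,-0.03,0],"rotation":[0,0,-1]},{"claw":-1,"dp":[0,0,0],"rotation":[0,0,-0.6]},{"claw":-1,"dp":[0,0,0],"rotation":[0,0,0]}]'
python3 - <<'E'
from h import *
a,_=snap("scene","scene3"); b,_=snap("side","side3"); w,_=snap("wrist","wrist3")
o=np.array([.5605,-.0015]); th=np.radians(-5.1); R=np.array([[np.cos(th),-np.sin(th)],[np.sin(th),np.cos(th)]])
for n in("scene","side","wrist"):
    X=cloud(n,n+"3").reshape(-1,3); C=(X[:,:2]-o)@R
    print(n,[np.nanmedian(X[(abs(C[:,0]-x0/1e3)<.006)&(abs(C[:,1]-.045)<.02)&(X[:,2]<.1),2]).round(4) for x0 in (-45,-30,-10,10,50)])
    p=C-np.array([.003,-.1744]); m=(np.linalg.norm(p,axis=1)<.05)&(abs(X[:,2]-.117)<.004)
    if m.sum()>50: print(" nickel",cv2.minAreaRect(C[m].astype(np.float32)),m.sum())
    m=(np.linalg.norm(p,axis=1)<.045)&(X[:,2]<.17)&(X[:,2]>.135)
    if m.sum()>20:
        v=cv2.fitLine(C[m].astype(np.float32),cv2.DIST_HUBER,0,.01,.01).ravel(); print(" handle cf",m.sum(),C[m].mean(0),np.degrees(np.arctan(v[1]/v[0])),v[2:],X[m,2].max())
    print(" front edge/ends",[np.nanpercentile(C[(abs(X[:,2]-.0845)<.003)&(abs(C[:,0])<.14)&(abs(C[:,1])<.27)],q,axis=0).round(4).tolist() for q in(.3,99.7)])
E
```

```text
time_s: 5.15
position: [0.4743, 0.0212, 0.1254]
tool_rot: [0.044, 0.999, -0.005, -0.0]
contact_force: [-2.8, -21.7, -4.9]
gripper_width: -0.0003
gripper_force: 10.8
time_s: 6.15
position: [0.5448, -0.1748, 0.2353]
tool_rot: [0.085, 0.996, 0.0, -0.0]
contact_force: [0.4, 0.2, 0.0]
gripper_width: 0.0852
gripper_force: 0.0
scene [np.float64(0.0837), np.float64(0.0841), np.float64(0.0845), np.float64(0.084), np.float64(0.0837)]
 nickel ((0.00386187806725502, -0.17327958345413208), (0.060760337859392166, 0.06480143219232559), 85.01422119140625) 311
 handle cf 63 [ 0.00723836 -0.1727433 ] -5.510836 [ 0.01175784 -0.17325196] 0.16308972566228488
 front edge/ends [[-0.1079, -0.2463], [0.0823, 0.2512]]
side [np.float64(0.0838), np.float64(0.0832), np.float64(0.0839), np.float64(0.0837), np.float64(0.0832)]
 nickel ((0.001988789066672325, -0.17637129127979279), (0.06337602436542511, 0.06401757150888443), 84.90825653076172) 439
 handle cf 105 [ 0.00048748 -0.17609535] -6.228389 [ 0.00048748 -0.17609535] 0.16201653123679433
 front edge/ends [[-0.11, -0.2507], [0.0648, 0.2466]]
wrist [np.float64(0.0829), np.float64(0.0828), np.float64(0.0828), np.float64(0.0828), np.float64(0.0829)]
 nickel ((0.004128392785787582, -0.17340344190597534), (0.05967974290251732, 0.06322754174470901), 84.82935333251953) 4216
 handle cf 670 [-0.00125259 -0.17278943] -5.133053 [-0.00125259 -0.17278942] 0.16235314210150856
 front edge/ends [[-0.1075, -0.2467], [0.0653, 0.0747]]
```

View pics/wrist3.png

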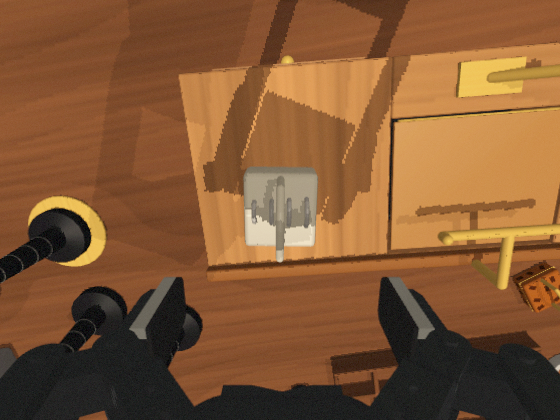

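The wrist view shows the nickel set centred at (280,208), its handle along the image vertical, the flap level and flush, and the hook at right (450,240). The flap reads level within about 1 mm in all three clouds. Now I grip the arch: rod z 0.156 to 0.162, TCP at 0.151, which clears the hook tips at 0.146.

```bash
python3 -m jog '[{"claw":-1,"dp":[0.003,0,-0.02],"rotation":[0,0,0]},{"claw":-1,"dp":[0,0,-0.02],"rotation":[0,0,0]},{"claw":-1,"dp":[0,0,-0.02],"rotation":[0,0,0]},{"claw":-1,"dp":[0,0,-0.02],"rotation":[0,0,0]},{"claw":-1,"dp":[0,0,-0.004],"rotation":[0,0,0]},{"claw":-0.3,"dp":[0,0,0],"rotation":[0,0,0]},{"claw":0.2,"dp":[0,0,0],"rotation":[0,0,0]},{"claw":0.5,"dp":[0,0,0],"rotation":[0,0,0]},{"claw":0.7,"dp":[0,0,0],"rotation":[0,0,0]},{"claw":0.85,"dp":[0,0,0],"rotation":[0,0,0]},{"claw":1,"dp":[0,0,0],"rotation":[0,0,0]},{"claw":1,"dp":[0,0,0],"rotation":[0,0,0]},{"claw":1,"dp":[0,0,0],"rotation":[0,0,0]},{"claw":1,"dp":[0,0,0],"rotation":[0,0,0]}]'
```

```text
time_s: 7.7
position: [0.5479, -0.1751, 0.1517]
tool_rot: [0.085, 0.996, -0.0, 0.0]
contact_force: [-0.2, -1.5, 4.2]
gripper_width: 0.0029
gripper_force: 59.0
```

```bash
python3 -m jog '[{"claw":1,"dp":[0.003,0,0],"rotation":[0,0,0]},{"claw":1,"dp":[0.003,0,0],"rotation":[0,0,0]},{"claw":1,"dp":[0,0,0],"rotation":[0,0,0]}]'
python3 - <<'E'
from h import *
w,_=snap("wrist","wrist4"); b,_=snap("side","side4"); a,_=snap("scene","scene4")
cv2.imwrite("pics/c4.png",np.hstack([cv2.resize(w[100:420,120:440],(400,400)),cv2.resize(b[200:300,250:350],(400,400),interpolation=cv2.INTER_CUBIC)])[:,:,::-1])
E
```

```text
time_s: 8.0
position: [0.5537, -0.1749, 0.1517]
tool_rot: [0.085, 0.996, -0.0, -0.0]
contact_force: [-6.3, -2.4, 10.3]
gripper_width: 0.0033
gripper_force: 60.6
```

View pics/c4.png

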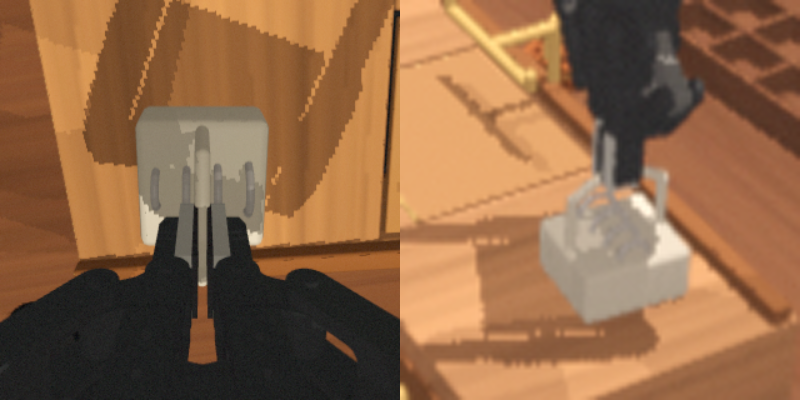

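The crop shows the pads pinching the middle of the arch, with the tips just below the rod, and the block standing flat. The grasp is good. I ease it up 1 mm, move it to the hook's line and square it to the counter.

```bash
python3 -m jog '[{"claw":1,"dp":[0,0,0.001],"rotation":[0,0,0]},{"claw":1,"dp":[0.0028,-0.00025,0],"rotation":[0,0,0.8]},{"claw":1,"dp":[0.0028,-0.00025,0],"rotation":[0,0,0.8]},{"claw":1,"dp":[0.0028,-0.00025,0],"rotation":[0,0,0.8]},{"claw":1,"dp":[0.0028,-0.00025,0],"rotation":[0,0,0.8]},{"claw":1,"dp":[0.0028,-0.00025,0],"rotation":[0,0,0.8]},{"claw":1,"dp":[0.0028,-0.00025,0],"rotation":[0,0,0.8]},{"claw":1,"dp":[0,0,0],"rotation":[0,0,0]}]'
python3 - <<'E'
from h import *
snap("side","side5"); snap("wrist","wrist5"); snap("scene","scene5")
o=np.array([.5605,-.0015]); th=np.radians(-5.1); R=np.array([[np.cos(th),-np.sin(th)],[np.sin(th),np.cos(th)]])
s=get_state(); print("tcp C",((s["position"][:2]-o)@R).round(4),s["contact_force"].round(1))
for n in("side","wrist","scene"):
    X=cloud(n,n+"5").reshape(-1,3); C=(X[:,:2]-o)@R; p=C-np.array([.026,-.1744])
    m=(np.abs(p).max(1)<.045)&(abs(X[:,2]-.117)<.005)
    if m.sum()>50: print(n,cv2.minAreaRect(C[m].astype(np.float32)),m.sum(),np.median(X[m,2]),C[m].min(0),C[m].max(0))
    # hook bar
    m=(abs(C[:,0]-.026)<.02)&(abs(C[:,1])<.065)&(X[:,2]>.125)&(X[:,2]<.155)
    if m.sum()>20:
        v=cv2.fitLine(C[m&(C[:,0]<.035)].astype(np.float32),cv2.DIST_HUBER,0,.01,.01).ravel(); print("  hook",m.sum(),np.percentile(C[m,1],[1,99]).round(4),v.round(3),X[m,2].max())
E
```

```text
time_s: 8.95
position: [0.5708, -0.1761, 0.152]
tool_rot: [0.043, 0.999, 0.0, -0.0]
contact_force: [-0.5, -0.9, -2.1]
gripper_width: 0.0032
gripper_force: 59.3
tcp C [ 0.0253 -0.173 ] [ 0.1  0.3 -2. ]
side ((0.025653056800365448, -0.1752035766839981), (0.06659699231386185, 0.06204412132501602), 1.645998477935791) 449 0.11679003061222216 [-0.00757985 -0.2065544 ] [ 0.05867872 -0.14337697]
  hook 127 [-0.0548  0.0503] [ 0.009  1.     0.025 -0.018] 0.14711761458816686
wrist ((0.026150017976760864, -0.1718168705701828), (0.06270229071378708, 0.05996641516685486), 0.12406640499830246) 6821 0.11630322365179742 [-0.00524839 -0.20183593] [ 0.05755285 -0.1418199 ]
  hook 853 [-0.0528 -0.0289] [ 0.034 -0.999  0.026 -0.045] 0.14609015724039565
scene ((0.026926716789603233, -0.1712934374809265), (0.06347827613353729, 0.06146090105175972), 2.176753044128418) 332 0.11702523877875591 [-0.00564015 -0.20106883] [ 0.05897566 -0.1403294 ]
  hook 151 [-0.0501  0.0543] [ 0.007 -1.     0.029  0.001] 0.14789208191266862
```

Nickel set now at counter (26, -173), square, standing about 0.5 mm proud. The hook line is at x≈26 and the tips at z≈0.147, so the finger tips at 0.152 clear them. Sliding along +y.

```bash
python3 -m jog '[{"claw":1,"dp":[0.0009,0.01,0],"rotation":[0,0,0]},{"claw":1,"dp":[0.0009,0.01,0],"rotation":[0,0,0]},{"claw":1,"dp":[0.0009,0.01,0],"rotation":[0,0,0]},{"claw":1,"dp":[0.0009,0.01,0],"rotation":[0,0,0]},{"claw":1,"dp":[0.0009,0.01,0],"rotation":[0,0,0]},{"claw":1,"dp":[0.0009,0.01,0],"rotation":[0,0,0]},{"claw":1,"dp":[0.0009,0.01,0],"rotation":[0,0,0]},{"claw":1,"dp":[0.0009,0.01,0],"rotation":[0,0,0]},{"claw":1,"dp":[0,0,0],"rotation":[0,0,0]}]' && python3 -m jog '[{"claw":1,"dp":[0.0007,0.008,0],"rotation":[0,0,0]},{"claw":1,"dp":[0.0007,0.008,0],"rotation":[0,0,0]},{"claw":1,"dp":[0.0007,0.008,0],"rotation":[0,0,0]},{"claw":1,"dp":[0,0,0],"rotation":[0,0,0]}]'
```

```text
time_s: 10.0
position: [0.5777, -0.0947, 0.1522]
tool_rot: [0.042, 0.999, 0.0, -0.0]
contact_force: [0.3, -0.8, -2.8]
gripper_width: 0.003
gripper_force: 59.2
time_s: 10.4
position: [0.5798, -0.0711, 0.1523]
tool_rot: [0.042, 0.999, 0.0, -0.0]
contact_force: [-0.1, -0.4, -1.7]
gripper_width: 0.003
gripper_force: 59.2
```

```bash
python3 -m jog '[{"claw":1,"dp":[0.0006,0.007,0],"rotation":[0,0,0]},{"claw":1,"dp":[0.0006,0.007,0],"rotation":[0,0,0]},{"claw":1,"dp":[0.0006,0.007,0],"rotation":[0,0,0]},{"claw":1,"dp":[0,0,0],"rotation":[0,0,0]}]' && python3 -m jog '[{"claw":1,"dp":[0.0006,0.007,0],"rotation":[0,0,0]},{"claw":1,"dp":[0.0006,0.007,0],"rotation":[0,0,0]},{"claw":1,"dp":[0.0006,0.007,0],"rotation":[0,0,0]},{"claw":1,"dp":[0,0,0],"rotation":[0,0,0]}]' && python3 -m jog '[{"claw":1,"dp":[0,0,-0.001],"rotation":[0,0,0]},{"claw":1,"dp":[0,0,-0.0005],"rotation":[0,0,0]},{"claw":1,"dp":[0,0,0],"rotation":[0,0,0]}]'
```

```text
time_s: 10.8
position: [0.5816, -0.0502, 0.1523]
tool_rot: [0.042, 0.999, 0.0, -0.0]
contact_force: [0.5, 0.0, -2.5]
gripper_width: 0.0033
gripper_force: 59.2
time_s: 11.2
position: [0.5833, -0.0291, 0.1522]
tool_rot: [0.042, 0.999, 0.0, -0.0]
contact_force: [0.7, -0.3, -1.7]
gripper_width: 0.0032
gripper_force: 59.2
time_s: 11.5
position: [0.5834, -0.0305, 0.1509]
tool_rot: [0.043, 0.999, -0.0, 0.0]
contact_force: [-1.6, 0.3, -0.5]
gripper_width: 0.0031
gripper_force: 59.4
```

```bash
python3 -m jog '[{"claw":1,"dp":[0,0,-0.0004],"rotation":[0,0,0]},{"claw":0.8,"dp":[0,0,0],"rotation":[0,0,0]},{"claw":0.6,"dp":[0,0,0],"rotation":[0,0,0]},{"claw":0.4,"dp":[0,0,0],"rotation":[0,0,0]},{"claw":0.4,"dp":[0,0,0],"rotation":[0,0,0]},{"claw":0.4,"dp":[0,0,0.02],"rotation":[0,0,0]},{"claw":0.4,"dp":[0,0,0.03],"rotation":[0,0,0]},{"claw":0.4,"dp":[0,0,0.04],"rotation":[0,0,0]},{"claw":1,"dp":[-0.03,0.02,0.01],"rotation":[0,0,0]},{"claw":1,"dp":[-0.03,0.03,0],"rotation":[0,0,0]},{"claw":1,"dp":[-0.03,0.03,0],"rotation":[0,0,0]},{"claw":1,"dp":[-0.02,0.025,0],"rotation":[0,0,0]},{"claw":1,"dp":[0,0,0],"rotation":[0,0,0]}]'
python3 - <<'E'
from h import *
snap("side","side6"); snap("wrist","wrist6"); snap("scene","scene6")
o=np.array([.5605,-.0015]); th=np.radians(-5.1); R=np.array([[np.cos(th),-np.sin(th)],[np.sin(th),np.cos(th)]])
s=get_state(); print("tcp C",((s["position"][:2]-o)@R).round(4),s["contact_force"].round(1))
for n in("side","wrist","scene"):
    X=cloud(n,n+"6").reshape(-1,3); C=(X[:,:2]-o)@R; p=C-np.array([.026,-.027])
    m=(np.abs(p).max(1)<.045)&(abs(X[:,2]-.116)<.005)
    if m.sum()>50: print(n,cv2.minAreaRect(C[m].astype(np.float32)),m.sum(),np.median(X[m,2]),C[m].min(0),C[m].max(0))
    m=(abs(C[:,0]+.088)<.02)&(abs(C[:,1])<.06)&(X[:,2]>.128)&(X[:,2]<.155); 
    if m.sum(): print("  ball",X[m].mean(0).round(4),C[m].mean(0).round(4),m.sum())
E
```

```text
time_s: 12.8
position: [0.4711, 0.0774, 0.2506]
tool_rot: [0.041, 0.999, 0.0, -0.0]
contact_force: [0.9, -0.4, 0.3]
gripper_width: 0.0001
gripper_force: 0.0
tcp C [-0.093   0.0681] [-0.4  0.2  0.2]
side ((0.03099144995212555, -0.030224770307540894), (0.06282124668359756, 0.07832255959510803), 88.51319122314453) 321 0.11501616250735279 [-0.00778626 -0.06082   ] [0.07087066 0.00189893]
  ball [0.475  0.0359 0.1371] [-0.0885  0.0296] 33
wrist ((0.016351720318198204, -0.025528961792588234), (0.044348470866680145, 0.05930257588624954), 0.4160326421260834) 1728 0.1150631441627189 [-0.00586271 -0.05509376] [0.03872406 0.00410018]
  ball [0.4777 0.0409 0.1395] [-0.0862  0.0348] 260
scene ((0.026042304933071136, -0.02539042755961418), (0.06022386625409126, 0.06455772370100021), 89.3122787475586) 319 0.11570780119599924 [-0.0060464  -0.05577257] [0.05844491 0.00496602]
  ball [0.4799 0.0417 0.1396] [-0.0841  0.0359] 28
```

The holder stands on the flap at counter (26, -26) with the hook through its handle. The ball is at (-87, +33). Now I push the toggle back, slowly.

```bash
python3 -m jog '[{"claw":1,"dp":[0.004,0,-0.035],"rotation":[0,0,0]},{"claw":1,"dp":[0,0,-0.035],"rotation":[0,0,0]},{"claw":1,"dp":[0,0,-0.035],"rotation":[0,0,0]},{"claw":1,"dp":[0,0,-0.02],"rotation":[0,0,0]},{"claw":1,"dp":[0,0,0],"rotation":[0,0,0]},{"claw":1,"dp":[-0.0004,-0.005,0],"rotation":[0,0,0]},{"claw":1,"dp":[-0.0004,-0.005,0],"rotation":[0,0,0]},{"claw":1,"dp":[-0.0004,-0.005,0],"rotation":[0,0,0]},{"claw":1,"dp":[0,0,0],"rotation":[0,0,0]}]' && python3 -m jog '[{"claw":1,"dp":[-0.0002,-0.0025,0],"rotation":[0,0,0]},{"claw":1,"dp":[-0.0002,-0.0025,0],"rotation":[0,0,0]},{"claw":1,"dp":[-0.0002,-0.0025,0],"rotation":[0,0,0]},{"claw":1,"dp":[-0.0002,-0.0025,0],"rotation":[0,0,0]},{"claw":1,"dp":[-0.0002,-0.0025,0],"rotation":[0,0,0]},{"claw":1,"dp":[-0.0002,-0.0025,0],"rotation":[0,0,0]},{"claw":1,"dp":[-0.0002,-0.0025,0],"rotation":[0,0,0]},{"claw":1,"dp":[-0.0002,-0.0025,0],"rotation":[0,0,0]},{"claw":1,"dp":[-0.0002,-0.0025,0],"rotation":[0,0,0]},{"claw":1,"dp":[-0.0002,-0.0025,0],"rotation":[0,0,0]},{"claw":1,"dp":[-0.0002,-0.0025,0],"rotation":[0,0,0]},{"claw":1,"dp":[-0.0002,-0.0025,0],"rotation":[0,0,0]},{"claw":1,"dp":[-0.0002,-0.0025,0],"rotation":[0,0,0]},{"claw":1,"dp":[-0.0002,-0.0025,0],"rotation":[0,0,0]}]'
python3 - <<'E'
from h import *
a,_=snap("scene","scene7"); b,_=snap("side","side7")
cv2.imwrite("pics/c7.png",np.hstack([cv2.resize(a[120:290,220:400],None,fx=2.1,fy=2.1),cv2.resize(b[180:350,180:350],None,fx=2.1,fy=2.1)])[:,:,::-1])
E
```

```text
time_s: 13.85
position: [0.4774, 0.0594, 0.1269]
tool_rot: [0.043, 0.999, 0.0, 0.002]
contact_force: [0.9, 2.5, 2.4]
gripper_width: 0.0003
gripper_force: 1.2
time_s: 15.25
position: [0.4741, 0.0254, 0.1265]
tool_rot: [0.043, 0.999, 0.001, 0.001]
contact_force: [0.6, 4.9, 3.9]
gripper_width: -0.0002
gripper_force: 2.7
```

View pics/c7.png

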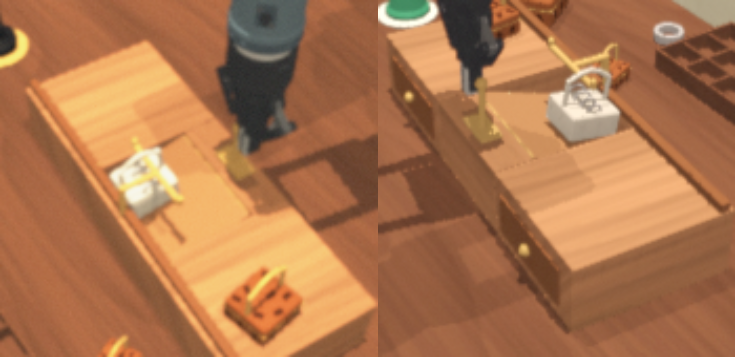

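Side panel: the toggle is about upright at (485,105), the flap is partly lowered, and the nickel holder at (583,112) is sinking evenly with the hook through its handle. I go on to the stop.

```bash
python3 -m jog '[{"claw":1,"dp":[-0.0002,-0.0025,0],"rotation":[0,0,0]},{"claw":1,"dp":[-0.0002,-0.0025,0],"rotation":[0,0,0]},{"claw":1,"dp":[-0.0002,-0.0025,0],"rotation":[0,0,0]},{"claw":1,"dp":[-0.0002,-0.0025,0],"rotation":[0,0,0]},{"claw":1,"dp":[-0.0002,-0.0025,0],"rotation":[0,0,0]},{"claw":1,"dp":[-0.0002,-0.0025,0],"rotation":[0,0,0]},{"claw":1,"dp":[-0.0002,-0.0025,0],"rotation":[0,0,0]},{"claw":1,"dp":[-0.0002,-0.0025,0],"rotation":[0,0,0]},{"claw":1,"dp":[-0.0002,-0.0025,0],"rotation":[0,0,0]},{"claw":1,"dp":[-0.0002,-0.0025,0],"rotation":[0,0,0]},{"claw":1,"dp":[-0.0002,-0.0025,0],"rotation":[0,0,0]}]' && python3 -m jog '[{"claw":1,"dp":[-0.0002,-0.002,0],"rotation":[0,0,0]},{"claw":1,"dp":[-0.0002,-0.002,0],"rotation":[0,0,0]}]' && python3 -m jog '[{"claw":1,"dp":[-0.0002,-0.002,0],"rotation":[0,0,0]},{"claw":1,"dp":[-0.0002,-0.002,0],"rotation":[0,0,0]}]'
```

```text
time_s: 16.45
position: [0.47, -0.002, 0.1242]
tool_rot: [0.043, 0.999, 0.001, -0.001]
contact_force: [0.6, 7.7, -2.2]
gripper_width: 0.0002
gripper_force: 3.3
time_s: 16.65
position: [0.4693, -0.0054, 0.1239]
tool_rot: [0.043, 0.999, 0.002, -0.002]
contact_force: [2.7, 16.5, -3.1]
gripper_width: -0.0
gripper_force: 7.3
time_s: 16.85
position: [0.4692, -0.006, 0.1239]
tool_rot: [0.043, 0.999, 0.005, -0.001]
contact_force: [6.3, 30.2, -1.6]
gripper_width: -0.0002
gripper_force: 14.5
```

At the stop. Retreat, let it settle, and look.

```bash
python3 -m jog '[{"claw":1,"dp":[0,0.01,0],"rotation":[0,0,0]},{"claw":1,"dp":[0,0.02,0.01],"rotation":[0,0,0]},{"claw":1,"dp":[-0.01,0.02,0.03],"rotation":[0,0,0]},{"claw":1,"dp":[-0.01,0.03,0.03],"rotation":[0,0,0]},{"claw":1,"dp":[-0.01,0.03,0.03],"rotation":[0,0,0]},{"claw":1,"dp":[0,0.03,0.02],"rotation":[0,0,0]},{"claw":1,"dp":[0,0.03,0],"rotation":[0,0,0]},{"claw":1,"dp":[0,0.03,0],"rotation":[0,0,0]},{"claw":1,"dp":[0,0,0],"rotation":[0,0,0]},{"claw":1,"dp":[0,0,0],"rotation":[0,0,0]},{"claw":1,"dp":[0,0,0],"rotation":[0,0,0]},{"claw":1,"dp":[0,0,0],"rotation":[0,0,0]},{"claw":1,"dp":[0,0,0],"rotation":[0,0,0]},{"claw":1,"dp":[0,0,0],"rotation":[0,0,0]},{"claw":1,"dp":[0,0,0],"rotation":[0,0,0]}]'
python3 - <<'E'
from h import *
a,_=snap("scene","scene8"); b,_=snap("side","side8"); 
o=np.array([.5605,-.0015]); th=np.radians(-5.1); R=np.array([[np.cos(th),-np.sin(th)],[np.sin(th),np.cos(th)]])
X=cloud("scene","scene8").reshape(-1,3); C=(X[:,:2]-o)@R
for x0 in(-45,-30,-10,10): print(x0,np.nanmedian(X[(abs(C[:,0]-x0/1e3)<.006)&(abs(C[:,1]-.045)<.02)&(X[:,2]<.1),2]).round(4))
for k in (0,1): 
    if k: snap("scene","scene9"); snap("side","side9")
    t="89"[k]
    for n in("scene","side"):
        X=cloud(n,n+t).reshape(-1,3); C=(X[:,:2]-o)@R
        m=(np.abs(C-[.026,-.027]).max(1)<.045)&(abs(X[:,2]-.1)<.008)
        im=np.load(f"pics/{n}{t}.npz")["im"].reshape(-1,3).astype(int); m&=(np.ptp(im,axis=1)<35)
        print(n,t,C[m].mean(0).round(4),np.median(X[m,2]).round(4),m.sum())
        m=(abs(C[:,0]+.088)<.02)&(abs(C[:,1])<.06)&(X[:,2]>.128)&(X[:,2]<.155); print("  ball",C[m].mean(0).round(4),m.sum())
d=np.abs(np.load("pics/scene9.npz")["im"].astype(int)-np.load("pics/scene8.npz")["im"])[130:260,230:340]; print("diff",d.mean(),d.max())
cv2.imwrite("pics/c8.png",np.hstack([cv2.resize(a[120:290,220:400],None,fx=2.1,fy=2.1),cv2.resize(b[180:350,180:350],None,fx=2.1,fy=2.1)])[:,:,::-1])
E
```

```text
time_s: 18.35
position: [0.4405, 0.1889, 0.2454]
tool_rot: [0.043, 0.999, -0.0, 0.0]
contact_force: [0.4, -0.1, -0.6]
gripper_width: -0.0002
gripper_force: 0.0
-45 0.0745
-30 0.0644
-10 0.0515
10 0.0369
scene 8 [ 0.033  -0.0227] 0.0995 113
  ball [-0.0848 -0.0278] 31
side 8 [ 0.0215 -0.0375] 0.101 70
  ball [-0.0887 -0.035 ] 30
scene 9 [ 0.0331 -0.0219] 0.1 114
  ball [-0.0845 -0.0279] 31
side 9 [ 0.0195 -0.0388] 0.0995 78
  ball [-0.0887 -0.0354] 29
diff 1.4826806526806526 10
```

View pics/c8.png

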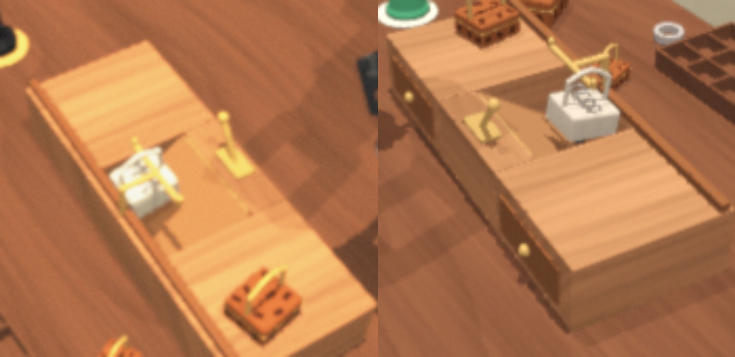

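The picture shows the flap down at its stop (slope 0.6 rad) and the toggle ball back at left-panel (223,118). The nickel set hangs on the hook's right arm at left-panel (143,182), sunk 17 mm, and does not change between frames. The tortoiseshell box is where it was. I wait two seconds more, then hand in.

```bash
python3 -m jog '[{"claw":1,"dp":[0,0,0],"rotation":[0,0,0]},{"claw":1,"dp":[0,0,0],"rotation":[0,0,0]},{"claw":1,"dp":[0,0,0],"rotation":[0,0,0]},{"claw":1,"dp":[0,0,0],"rotation":[0,0,0]},{"claw":1,"dp":[0,0,0],"rotation":[0,0,0]},{"claw":1,"dp":[0,0,0],"rotation":[0,0,0]},{"claw":1,"dp":[0,0,0],"rotation":[0,0,0]},{"claw":1,"dp":[0,0,0],"rotation":[0,0,0]},{"claw":1,"dp":[0,0,0],"rotation":[0,0,0]},{"claw":1,"dp":[0,0,0],"rotation":[0,0,0]},{"claw":1,"dp":[0,0,0],"rotation":[0,0,0]},{"claw":1,"dp":[0,0,0],"rotation":[0,0,0]},{"claw":1,"dp":[0,0,0],"rotation":[0,0,0]},{"claw":1,"dp":[0,0,0],"rotation":[0,0,0]},{"claw":1,"dp":[0,0,0],"rotation":[0,0,0]},{"claw":1,"dp":[0,0,0],"rotation":[0,0,0]},{"claw":1,"dp":[0,0,0],"rotation":[0,0,0]},{"claw":1,"dp":[0,0,0],"rotation":[0,0,0]},{"claw":1,"dp":[0,0,0],"rotation":[0,0,0]},{"claw":1,"dp":[0,0,0],"rotation":[0,0,0]}]' && python3 -c "
from plant import *
print(sign_off())"
```

```text
time_s: 20.55
position: [0.4403, 0.1893, 0.2454]
tool_rot: [0.043, 0.999, -0.0, -0.0]
contact_force: [0.9, -0.8, -0.9]
gripper_width: 0.0001
gripper_force: 0.0
the job is handed in; nothing more can be done
None
```

The black mandrel stood on the brass plate, so I hung the nickel gauge set: it hangs still on the hook's right arm, the flap is dropped, the toggle is fully back, and I handed the job in at about 20.6 s; note that I carried the set about 0.5–1.5 mm clear of the surface for most of its move instead of dragging it.

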